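# Take the used-up label roll off its post

## Robot

A 7-joint arm with a two-finger parallel gripper is mounted at the origin on the work surface. World frame = base frame: x ahead of the robot, y to its left, z up, the work surface at z = 0. Lengths are in mm, angles in degrees, forces in N, time in s.
With the tool pointing down it reaches from about 400 to 850 mm from the base axis. Payload 10.4 kg.
Tool frame: the origin (TCP) lies between the finger pads; the fingertips stand 14 mm ahead of it and the grasp point (between the pads) lies 5 mm behind it; y points along the fingers, z is the direction in which the jaws open and shut, and the axes are right-handed (so a half turn about y gives the same grasp; the last joint's range is limited). The gripper opens to 87 mm and grips with 3 to 60 N. Pads are 19 mm wide; open, the fingers measure 117 mm over their backs; the gripper's body (75 mm by 190 mm) begins 51 mm behind the grasp point.
Start: joints at [71.07, 19.034, -3.707, 83.658, 1.238, 77.344, -5.071], TCP at [189.374, -595.643, 210.676] pointing down, gripper open.
Joint ranges: [-148.97, 148.97], [-28.65, 121.19], [-84.17, 76.75], [9.2, 138.47], [-72.65, 252.65], [3.7, 117.97], [-149.18, 149.18]. Speed limits (degrees/s): [127.2, 127.2, 159.86, 159.86, 180, 180, 180].

## Interface

Orientations are given as [roll, pitch, yaw] about the fixed x, y, z axes, in that order (R = Rz(yaw) Ry(pitch) Rx(roll)).
In Python, from bench import r gives the robot as it stands. The module is installed in compiled form; this text tells all that it offers.
- The arm moves only by the tool jog_arm, never from a script. Its argument "motion" is a list of rows, each a list of 7 numbers: the shift along the tool's x, y, z in mm, then the turn, a rotation vector about the tool's x, y, z in degrees, then the opening, from -1 (shut) to 1 (fully open). In form: [[dx, dy, dz, wx, wy, wz, grip], ...]. A call has exactly 5 rows; each row is the pose to reach, as a shift and turn from the pose commanded when the call began, along the tool's axes at that moment; what a row does not reach only later rows make up. A row lasts 1/10 s, in which the tool goes at most 50 mm and 8.59 degrees, less where a joint would pass 70% of its speed; a pose out of reach is approached as far as the arm can. A call with a gripper value outside its range is refused whole. The fingers move at their own pace and stop on an object; "squeeze" is the grip in N (left out, the last holds). Time passes only in rows, so rows that repeat a pose let the fingers close, or fill a call up. It gives the time, the measured TCP pose, the force and the opening at its end, in the units of the state.
- r.state(): the state, without advancing time (a new reading comes with each control period).
- r.capture(name): name is "scene" or "top"; returns a dict with "img" (420x560x3 uint8, red, green, blue), "K" (3x3 intrinsics, pixels), "view" (4x4, takes a point from world to camera coordinates). Camera axes: x right, y down, z forward; pixel columns grow to the right and rows downward; lengths in mm; the calibration is good to about 2 mm. A picture is of the moment at which its call begins. There is no depth.
- r.close_job(): hands the job in, once; it reports no verdict.
The state is a dict: "clock": time; "qpos": joint angles; "dq": joint speeds; "joint_efforts": joint torques, N m; "tool_pos": TCP position; "orientation": TCP orientation; "force": force on the tool from outside, world axes, zero at the start; "torque": the same for the moment, N m; "finger_gap": opening from 0.0 (shut) to 1.0 (fully open).
Only numpy, scipy, OpenCV 4.12 (cv2) and the standard library are available. Lean on these libraries where they do the work, as an engineer would, in place of code of your own. Each camera call takes 0.05 s, during which the arm holds its last target.

## Task

On the bakery's packing counter two rolls of bread-bag labels stand on the posts of a grey stand. Lift the thinner, nearly used-up roll straight up off its post and set it down gently, standing on end, in the shallow metal tray; do not drop it. Leave the thick, full roll seated on its post.

Things in the scene. Friction and masses are not known exactly. Their poses are not given: they have to be found in the camera images.
- thin_roll: The nearly used-up label roll: white paper wound on a brown cardboard core, a rigid ring 50 mm in outer diameter, 50 mm tall, with a 27 mm bore, about 55 g. Origin: on its axis at its underside; z points up along the axis. At the start it stands on the base plate of the stand, loosely around one of the two posts (which one varies).
- full_roll: The full label roll, same white paper and brown core, 80 mm in outer diameter, 50 mm tall, 27 mm bore, about 180 g. Origin: on its axis at its underside; z up. It stands around the other post and stays there. A similar thick spare roll stands loose on the counter near its far edge, on no post, and is not part of the job.
- stand: Fixed grey stand: a flat base plate 100 mm (along its x) by 230 mm (along its y) and 14 mm thick, with two upright round metal posts, 16 mm in diameter, at y = +65 mm and y = -65 mm in its frame (x = 0), their tapered tips 80 mm above the counter. Origin: centre of its underside, on the counter; z up. The rolls' undersides rest 14 mm above the origin, so a roll must rise more than 66 mm to clear its post.
- tray: Fixed shallow open metal tray, 180 mm (along its x) by 200 mm (along its y) outside, 30 mm high, walls and floor 4 mm thick, empty. Origin: centre of its underside, on the counter; z up. The inner floor is 4 mm above the origin.
Mind the look-alikes: they are no part of the job. What is shaped like the thin_roll but orange or purple is not meant.

How it is judged:
By the outcome, as a careful person would: the job done as asked, in the order asked, and still so for the second after the job is handed in, with the robot touching nothing.
It also fails if it takes over 42 s, if anything falls off the work surface, if the arm or the gripper's body presses on something with over 40 N, if the wrist force passes 120 N, or if a joint passes its speed limit or range.

## Working session

There is one attempt and no reset: what is moved stays moved. The work goes in short steps, Python scripts to look and compute and a tool call to move; the robot and the scene stay as the last step left them, time stands still between calls to the robot, and variables do not carry over. Pictures are saved under pics/ and viewed, and the job is handed in when it is done.

Besides the shell and the picture viewer there is one more tool, called as name(argument=value, ...), one argument or row to a line, values as JSON. jog_arm: Moves the arm, as the interface text tells. Its arguments: {"type":"object","properties":{"motion":{"type":"array","items":{"type":"array","items":{"type":"number"}}},"squeeze":{"type":"number"}},"required":["motion"]}

```bash
mkdir -p pics; python3 - <<'E'
from bench import r
import cv2,numpy as np,pickle
print(r.state())
d={}
for n in("scene","top"):
    c=r.capture(n);d[n]=c
    cv2.imwrite(f"pics/{n}0.png",c["img"][:,:,::-1]);print(c["K"],c["view"])
pickle.dump(d,open("c0.pkl","wb"))
E
```

```text
{'clock': 0.0, 'qpos': array([71.07111579, 19.07177891, -3.70699832, 83.70513127,  1.23793343,
       77.3443408 , -5.07332565]), 'dq': array([ 0.00876774,  0.05799908, -0.07461332, -0.01855388, -0.00254472,
        0.0202237 , -0.08350716]), 'joint_efforts': array([ 3.03661345e-04, -6.23259902e+01,  2.48972053e-02, -3.89903498e+01,
       -6.13070838e-02,  3.96666618e-02,  1.17115678e-04]), 'tool_pos': array([ 189.20309108, -595.24932938,  209.86337696]), 'orientation': array([-9.00812823e+01, -4.15452433e-03, -1.62367418e+02]), 'force': array([-0.44631424,  0.41811309,  0.34226007]), 'torque': array([ 0.01416691,  0.01914313, -0.00610724]), 'finger_gap': 0.9986743981918959}
[[455.37735584   0.         279.81104422]
 [  0.         455.37735584 209.85606101]
 [  0.           0.           1.        ]] [[-6.83655910e-01  7.29725933e-01  1.07079265e-02  3.70945965e+02]
 [ 5.30841085e-01  5.07289008e-01 -6.78870831e-01 -2.96630484e+02]
 [-5.00821663e-01 -4.58429848e-01 -7.34179634e-01  1.15927363e+03]
 [ 0.00000000e+00  0.00000000e+00  0.00000000e+00  1.00000000e+00]]
[[485.14284939   0.         282.26690034]
 [  0.         485.14284939 212.06757967]
 [  0.           0.           1.        ]] [[-2.53610672e-02 -9.99358610e-01 -2.52821005e-02  6.08387581e+01]
 [-9.95324451e-01  2.76003185e-02 -9.25605726e-02  5.61656069e+02]
 [ 9.31989993e-02  2.28164579e-02 -9.95386034e-01  9.51906717e+02]
 [ 0.00000000e+00  0.00000000e+00  0.00000000e+00  1.00000000e+00]]
```

View pics/scene0.png

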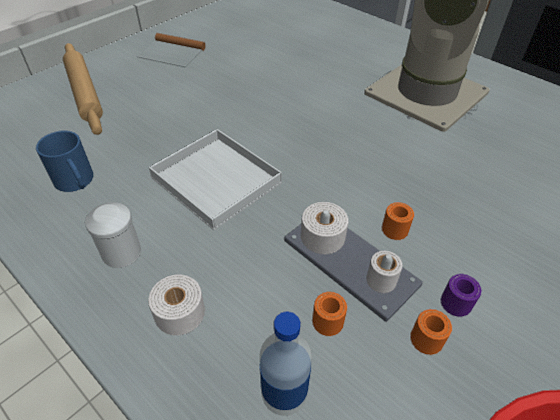

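View pics/top0.png

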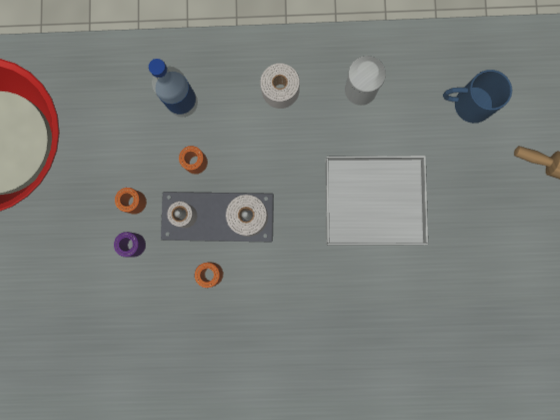

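The top picture shows the thin white roll on the left post (179,214), the full roll on the right post (246,215) and the tray centred near (377,200). The candidates for thin_roll are:
- White ring on the grey stand at top (179,214) / scene (385,270). This fits: white paper, small diameter, on a post.
- Orange rings at top (192,159), (127,201) and (208,275), and a purple one at (126,245). These are the wrong colour and on no post.
- The loose thick roll at top (280,85) is the spare.

Next I'll measure and check a crop.

```bash
cat > h.py <<'E'
import numpy as np,cv2
def ray(c,uv,z):
    V=c["view"];R=V[:3,:3];t=V[:3,3];o=-R.T@t
    d=R.T@np.linalg.inv(c["K"])@np.array([uv[0],uv[1],1.]);return o+d*(z-o[2])/d[2]
def proj(c,p):
    q=c["K"]@(c["view"][:3,:3]@np.array(p)+c["view"][:3,3]);return q[:2]/q[2]
E
python3 - <<'E'
import pickle,cv2,numpy as np
from h import *
d=pickle.load(open("c0.pkl","rb"));
for n in d:
    c=d[n];im=c["img"];hsv=cv2.cvtColor(im,cv2.COLOR_RGB2HSV)
    sat=hsv[...,1];val=hsv[...,2]
    # stand: dark
    if n=="top":
        m=((val<105)&(np.indices(val.shape)[1]<300)&(np.indices(val.shape)[1]>150)&(np.indices(val.shape)[0]>180)&(np.indices(val.shape)[0]<255)).astype(np.uint8)
        m=cv2.morphologyEx(m,cv2.MORPH_CLOSE,np.ones((5,5)))
        cs,_=cv2.findContours(m,0,2);k=max(cs,key=cv2.contourArea)
        k=cv2.convexHull(k);P=np.array([ray(c,p[0],14)[:2] for p in k],np.float32)
        print("stand",cv2.minAreaRect(P))
    for name,lo in(("white",None),("orange",(5,18)),("purple",(128,160))):
        m=((val>165)&(sat<28)) if lo is None else ((hsv[...,0]>=lo[0])&(hsv[...,0]<=lo[1])&(sat>170) if name=="orange" else (hsv[...,0]>=lo[0])&(hsv[...,0]<=lo[1])&(sat>100))
        cs,_=cv2.findContours(m.astype(np.uint8),0,2)
        for k in cs:
            if cv2.contourArea(k)<150:continue
            x,y,w,h=cv2.boundingRect(k)
            if y<40 and n=="top":continue
            out=[n,name,(x,y,w,h)]
            if n=="top":
                z=64 if name=="white" else 50
                P=np.array([ray(c,p[0],z)[:2] for p in cv2.convexHull(k)],np.float32)
                out+= [cv2.minEnclosingCircle(P),np.round(cv2.minAreaRect(np.array([ray(c,p[0],30)[:2] for p in cv2.convexHull(k)],np.float32)),0) if 0 else cv2.minAreaRect(np.array([ray(c,p[0],30)[:2] for p in cv2.convexHull(k)],np.float32))]
            if n=="top" or name!="white": print(out)
a=cv2.resize(d["scene"]["img"][190:350,270:490],None,fx=1.8,fy=1.8,interpolation=2)
b=cv2.resize(d["top"]["img"][130:290,100:300],None,fx=1.8,fy=1.8,interpolation=2)
cv2.imwrite("pics/crop0.png",np.hstack([a,b])[:,:,::-1])
E
```

```text
['scene', 'orange', (411, 310, 41, 45)]
['scene', 'orange', (313, 292, 34, 44)]
['scene', 'orange', (383, 203, 31, 37)]
['scene', 'purple', (441, 274, 40, 42)]
stand ((559.07861328125, 180.51834106445312), (230.51663208007812, 100.8229751586914), 88.3509292602539)
['top', 'white', (226, 196, 40, 39), ((556.310302734375, 116.50701904296875), 38.48019790649414), ((560.0521240234375, 120.04220581054688), (77.49708557128906, 76.83809661865234), 43.622684478759766)]
['top', 'white', (327, 161, 95, 81), ((576.926513671875, -134.0714874267578), 117.1446533203125), ((580.7525634765625, -137.97402954101562), (186.80462646484375, 161.17547607421875), 88.25627136230469)]
['top', 'white', (0, 92, 46, 99), ((718.5416259765625, 600.1447143554688), 100.24839782714844), ((728.720947265625, 579.0944213867188), (207.51182556152344, 94.36370849609375), 1.6766560077667236)]
['top', 'white', (261, 64, 38, 37), ((820.0675048828125, 44.422157287597656), 37.857608795166016), ((832.1864013671875, 45.25589370727539), (76.760986328125, 75.35804748535156), 48.93651580810547)]
['top', 'white', (350, 62, 28, 29),
[... 278 characters left out ...]
300537109375, 198.16793823242188), (42.11565017700195, 43.723506927490234), 89.2515869140625)]
['top', 'orange', (115, 188, 24, 24), ((594.459716796875, 354.08026123046875), 23.923673629760742), ((597.2054443359375, 360.7207946777344), (45.617733001708984, 47.028839111328125), 44.21416091918945)]
['top', 'orange', (179, 147, 24, 23), ((674.9022827148438, 225.59542846679688), 23.719192504882812), ((679.3701782226562, 229.8614501953125), (45.718238830566406, 46.146400451660156), 44.1231689453125)]
['top', 'purple', (114, 232, 25, 24), ((505.4888610839844, 355.5180969238281), 24.48259925842285), ((507.96246337890625, 362.3303527832031), (49.01464080810547, 46.268924713134766), 88.539794921875)]
```

View pics/crop0.png

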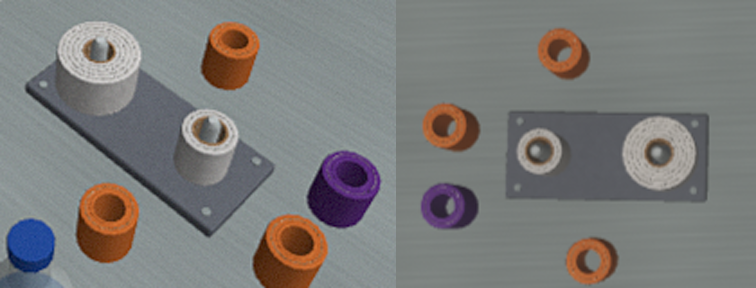

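The crop confirms it: a white thin ring around the bare-tipped post, while the coloured rings stand loose on the counter. Now a precise fix of the thin roll in both views.

```bash
python3 - <<'E'
import pickle,cv2,numpy as np
from h import *
d=pickle.load(open("c0.pkl","rb"))
for n,(x0,y0,x1,y1) in {"top":(164,199,194,230),"scene":(364,248,406,295)}.items():
    c=d[n];hsv=cv2.cvtColor(c["img"],cv2.COLOR_RGB2HSV)[y0:y1,x0:x1]
    m=((hsv[...,2]>135)&(hsv[...,1]<40)).astype(np.uint8)
    k=max(cv2.findContours(m,0,2)[0],key=cv2.contourArea);k=cv2.convexHull(k)+[x0,y0]
    print(n,cv2.boundingRect(k))
    if n=="top":
        P=np.array([ray(c,p[0],64)[:2] for p in k],np.float32);print(cv2.minEnclosingCircle(P),cv2.fitEllipse(P))
        ctr=cv2.minEnclosingCircle(P)[0]
    else:
        for z in (14,64):
            pp=np.array([proj(c,(ctr[0]+25*np.cos(a),ctr[1]+25*np.sin(a),z)) for a in np.arange(0,6.28,.1)]);print("expected",z,pp.min(0),pp.max(0))
c=d["top"];print("tray",ray(c,(377,200.5),30), [ray(c,p,30)[:2].round() for p in((327,156),(427,156),(428,245),(327,245))],[proj(d["scene"],(*ray(c,p,30)[:2],30)).round() for p in((327,156),(427,156),(428,245),(327,245))])
print([ray(d["scene"],p,30)[:2].round() for p in ((217,131),(281,174),(213,222),(151,172))])
E
```

```text
top (167, 202, 25, 25)
((562.2360229492188, 246.0042266845703), 24.37787437438965) ((562.0870971679688, 246.2120819091797), (47.1459846496582, 48.42401123046875), 115.4034652709961)
scene (371, 248, 35, 44)
expected 14 [364.95101574 268.14205248] [395.38431004 293.47658544]
expected 64 [369.62704484 250.02058395] [401.66035539 275.80505164]
tray [ 580.79750882 -144.7135911    30.        ] [array([674., -48.]), array([ 668., -249.]), array([ 489., -241.]), array([494., -42.])] [array([211., 219.]), array([147., 166.]), array([217., 128.]), array([281., 172.])]
[array([ 495., -233.]), array([499., -38.]), array([676., -40.]), array([ 674., -228.])]
```

```bash
cat >> h.py <<'E'
from scipy.spatial.transform import Rotation as Ro
def rel(s,p,jaw=None):
    """shift in tool axes to world TCP p, and turn about tool y to bring jaw axis to world angle jaw"""
    R=Ro.from_euler("xyz",s["orientation"],degrees=True)
    sh=R.inv().apply(np.array(p)-s["tool_pos"]); z=R.as_matrix()[:,2]
    w=0
    if jaw is not None:
        w=-((jaw-np.degrees(np.arctan2(z[1],z[0]))+90)%180-90)
        # tilt correction as full rotvec
        a=np.radians(jaw)
        best=None
        for k in(0,np.pi):
            zz=np.array([np.cos(a+k),np.sin(a+k),0]);y=np.array([0,0,-1.]);G=Ro.from_matrix(np.c_[np.cross(y,zz),y,zz])
            v=(R.inv()*G).as_rotvec(degrees=True)
            if best is None or np.linalg.norm(v)<np.linalg.norm(best):best=v
        w=best
    return sh.round(1),np.round(w,2)
E
python3 - <<'E'
from bench import r
from h import *
s=r.state();print(rel(s,(500,-140,210),-1.6),rel(s,(350,-370,210)))
E
```

```text
(array([-4.341e+02,  3.000e-01, -3.398e+02]), array([ 6.000e-02, -7.077e+01, -4.000e-02])) (array([-2.215e+02,  1.000e-01, -1.660e+02]), np.int64(0))
```

jog_arm(
  motion=[
    [-39, 0, -31, 0, -7, 0, 1],
    [-78, 0, -62, 0, -14, 0, 1],
    [-117, 0, -92, 0, -21, 0, 1],
    [-156, 0, -122, 0, -28, 0, 1],
    [-195, 0, -152, 0, -35, 0, 1],
  ],
)

```text
clock: 0.6
tool_pos: [329.8, -389.8, 210.4]
orientation: [-90.0, -0.0, -127.1]
force: [1.3, -0.8, -0.4]
finger_gap: 1.006
```

```bash
python3 - <<'E'
from bench import r
from h import *
s=r.state();print(s["clock"],s["tool_pos"],s["qpos"],rel(s,(500,-140,210),-1.6))
E
```

```text
0.6 [ 329.7733558  -389.79866851  210.43950607] [ 60.19102866   5.54040797 -16.51472082 100.05777135   1.6467369
  74.64983547   6.22932143] (array([-301.9,    0.4,  -14.8]), array([ 2.000e-02, -3.548e+01,  1.000e-02]))
```

jog_arm(
  motion=[
    [-48, 0, -2, 0, -7, 0, 1],
    [-97, 0, -5, 0, -14, 0, 1],
    [-146, 0, -7, 0, -21, 0, 1],
    [-195, 0, -10, 0, -28, 0, 1],
    [-243, 0, -12, 0, -35.5, 0, 1],
  ],
)

```text
clock: 1.1
tool_pos: [467.7, -189.4, 210.6]
orientation: [-90.0, -0.0, -91.6]
force: [0.6, 0.1, 0.3]
finger_gap: 1.002
```

```bash
python3 - <<'E'
from bench import r
from h import *
s=r.state();print(s["clock"],s["tool_pos"],s["qpos"],rel(s,(562,246,160),-1.6))
E
```

```text
1.1 [ 467.68053779 -189.37519886  210.60854092] [ 45.73330759   5.84429518 -30.55428111 100.2302995    3.09247893
  74.75205961  12.91826489] (array([-437.8,   50.5,   82.3]), array([0.  , 0.02, 0.02]))
```

jog_arm(
  motion=[
    [-45, 0, 12, 0, 0, 0, 1],
    [-92, 0, 24, 0, 0, 0, 1],
    [-140, 0, 35, 0, 0, 0, 1],
    [-188, 0, 45, 0, 0, 0, 1],
    [-235, 0, 55, 0, 0, 0, 1],
  ],
)

```text
clock: 1.6
tool_pos: [529.7, 43.7, 210.6]
orientation: [-90.0, -0.0, -91.9]
force: [0.9, -0.4, 0.4]
finger_gap: 0.998
```

```bash
python3 - <<'E'
from bench import r
from h import *
s=r.state();print(s["clock"],s["tool_pos"],s["qpos"],rel(s,(562,246,160),-1.6))
E
```

```text
1.6 [529.68495815  43.70929809 210.58944559] [ 27.63020549  11.09400049 -41.68908612  96.09126944   7.60623925
  75.70174301 -17.29022735] (array([-203.3,   50.5,   25.7]), array([-0.  , -0.28,  0.02]))
```

jog_arm(
  motion=[
    [-47, 10, 6, 0, 0, 0, 1],
    [-94, 20, 12, 0, 0, 0, 1],
    [-140, 30, 18, 0, 0, 0, 1],
    [-182, 42, 23, 0, 0, 0, 1],
    [-203, 50, 26, 0, 0, 0, 1],
  ],
)

```text
clock: 2.1
tool_pos: [561.0, 248.1, 159.4]
orientation: [-90.1, 0.1, -91.6]
force: [0.1, -0.3, 0.0]
finger_gap: 0.997
```

jog_arm(
  motion=[
    [0, 0, 0, 0, 0, 0, 1],
    [0, 0, 0, 0, 0, 0, 1],
    [0, 0, 0, 0, 0, 0, 1],
    [0, 0, 0, 0, 0, 0, 1],
    [0, 0, 0, 0, 0, 0, 1],
  ],
)

```text
clock: 2.6
tool_pos: [562.7, 242.7, 161.1]
orientation: [-90.0, -0.0, -92.0]
force: [-0.1, -0.4, 0.4]
finger_gap: 0.999
```

```bash
python3 - <<'E'
from bench import r
from h import *
s=r.state();print(s["clock"],s["tool_pos"],s["qpos"],rel(s,(562,246,42),-1.6))
for n in("scene","top"):
    c=r.capture(n);cv2.imwrite(f"pics/{n}1.png",c["img"][:,:,::-1])
E
```

```text
2.6 [562.73780132 242.71612896 161.06421889] [  6.41223633  25.3921742  -44.46907667  87.63557661  18.22234801
  74.40502421 -42.16358116] (array([ -3.3, 119.1,  -1. ]), array([-0.05, -0.36,  0.02]))
```

View pics/scene1.png

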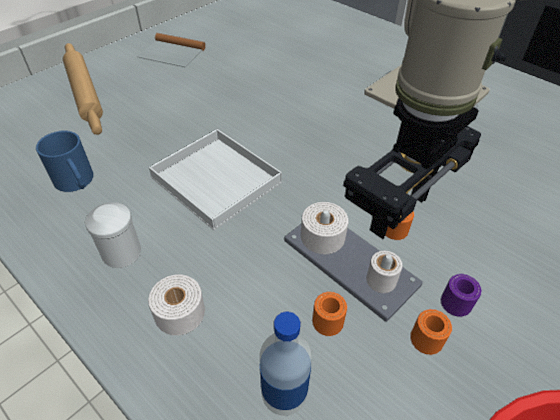

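View pics/top1.png

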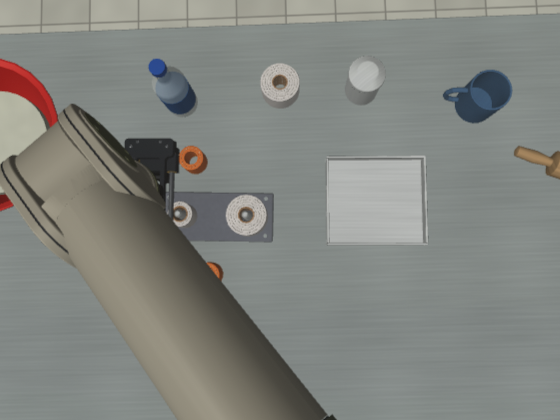

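The scene picture shows the gripper above the thin roll, with its far fingertip near (378,230). The top view is mostly blocked by the arm. I'll check the projection and the obstacles in the body's way before descending.

```bash
python3 - <<'E'
import pickle
from h import *
d=pickle.load(open("c0.pkl","rb"))
for x in(508,562,616):
  for n in d: print(x,n,proj(d[n],(x,243,147)).round())
E
```

```text
508 scene [414. 208.]
508 top [170. 240.]
562 scene [394. 227.]
562 top [170. 209.]
616 scene [373. 249.]
616 top [170. 179.]
```

```bash
python3 - <<'E'
import cv2
from h import *
import pickle
d=pickle.load(open("c0.pkl","rb"));c=d["scene"]
a=cv2.imread("pics/scene1.png")[150:290,320:490]
a=cv2.resize(a,None,fx=4,fy=4,interpolation=2)
for x in(606,621):
  for y in (233,252):
    p=(proj(c,(x,y,147))-[320,150])*4;cv2.circle(a,tuple(int(v) for v in p),4,(0,0,255),-1)
p=(proj(c,(562,243,161))-[320,150])*4;cv2.circle(a,tuple(int(v) for v in p),4,(0,255,0),-1)
cv2.imwrite("pics/crop1.png",a)
E
```

```text
(no output)
```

View pics/crop1.png

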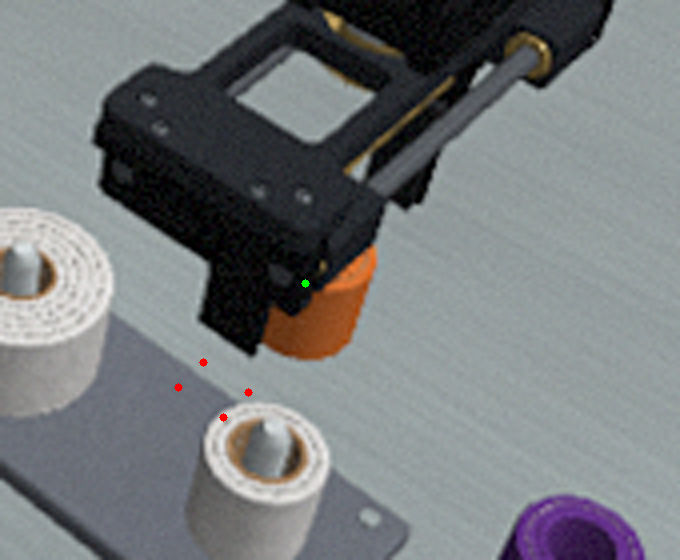

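```bash
python3 - <<'E'
import cv2
from h import *
import pickle
d=pickle.load(open("c0.pkl","rb"))
for n in d:
    b=proj(d[n],(562,243,147)); print(n,b,[ (proj(d[n],np.array([562,243,147])+10*e)-b).round(2) for e in np.eye(3)])
for z in(200,217,250):print(z,[proj(d["top"],p).round() for p in((657,280,z),(657,205,z))])
a=cv2.imread("pics/top1.png")[110:250,90:280]
cv2.imwrite("pics/crop2.png",cv2.resize(a,None,fx=4,fy=4,interpolation=2))
E
```

```text
scene [394.35146984 227.26886372] [array([-3.89,  3.83]), array([5.88, 3.65]), array([ 1.37, -4.55])]
top [169.91539914 209.4742928 ] [array([-0.02, -5.58]), array([-5.58,  0.16]), array([-1.45, -0.56])]
200 [array([140., 151.]), array([184., 150.])]
217 [array([137., 149.]), array([182., 148.])]
250 [array([130., 144.]), array([177., 143.])]
```

View pics/crop2.png

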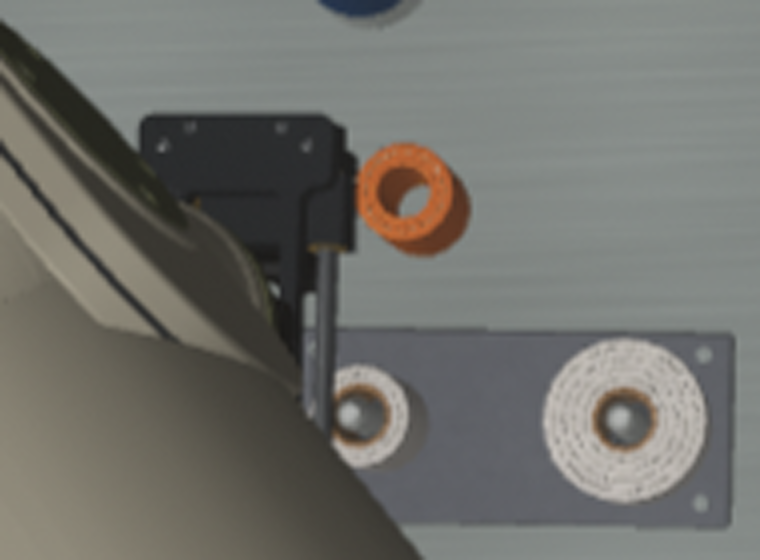

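The body in the top view, x and y, agrees with the reported pose to about 5 mm. In the scene view the fingertips look slightly higher than predicted, so I'll descend in steps and recheck.

jog_arm(
  motion=[
    [0, 12, 0, 0, 0, 0, 1],
    [0, 24, 0, 0, 0, 0, 1],
    [0, 36, 0, 0, 0, 0, 1],
    [0, 48, 0, 0, 0, 0, 1],
    [0, 61, 0, 0, 0, 0, 1],
  ],
)

```text
clock: 3.2
tool_pos: [562.1, 243.8, 98.2]
orientation: [-90.0, -0.0, -91.9]
force: [1.6, -0.5, 0.1]
finger_gap: 1.003
```

jog_arm(
  motion=[
    [0, 0, 0, 0, 0, 0, 1],
    [0, 0, 0, 0, 0, 0, 1],
    [0, 0, 0, 0, 0, 0, 1],
    [0, 0, 0, 0, 0, 0, 1],
    [0, 0, 0, 0, 0, 0, 1],
  ],
)

```text
clock: 3.7
tool_pos: [562.6, 243.9, 100.1]
orientation: [-90.0, 0.0, -91.9]
force: [-0.2, -0.0, 0.3]
finger_gap: 1.003
```

```bash
cat > look.py <<'E'
import sys
from bench import r
from h import *
k=sys.argv[1];u,v,w,h=map(int,sys.argv[2].split(','))
s=r.state();t=s["tool_pos"];print(s["clock"],t,s["force"],s["finger_gap"],s["qpos"].round(1))
print(rel(s,eval(sys.argv[3]),-1.6))
c=r.capture("scene");a=c["img"][v:v+h,u:u+w,::-1]
f=min(4,800/w,600/h);a=cv2.resize(a,None,fx=f,fy=f,interpolation=2)
R=Ro.from_euler("xyz",s["orientation"],degrees=True)
for z in(-43.5*s["finger_gap"],43.5*s["finger_gap"]):
  for x in(-9.5,9.5):
    p=(proj(c,t+R.apply([x,14,z]))-[u,v])*f;cv2.circle(a,tuple(int(q) for q in p),3,(0,0,255),-1)
cv2.imwrite(f"pics/{k}.png",a)
E
python3 look.py s2 320,150,170,150 "(562,246,42)"
```

```text
3.7 [562.56804733 243.94947734 100.10375996] [-0.20305475 -0.00320412  0.26990985] 1.0029035694493134 [  5.5  28.5 -43.3  91.4  20.6  68.3 -43.9]
(array([-2. , 58.1, -0.7]), array([-0.05, -0.27, -0.01]))
```

View pics/s2.png

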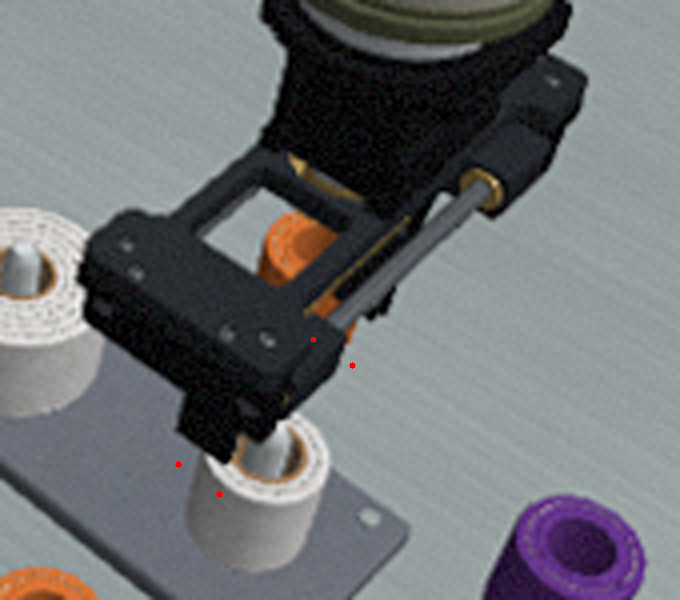

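jog_arm(
  motion=[
    [0, 5, 0, 0, 0, 0, 1],
    [-1, 10, 0, 0, 0, 0, 1],
    [-2, 16, -1, 0, 0, 0, 1],
    [-2, 22, -1, 0, 0, 0, 1],
    [-2, 28, -1, 0, 0, 0, 1],
  ],
)

```text
clock: 4.25
tool_pos: [561.2, 245.9, 70.9]
orientation: [-90.0, -0.0, -91.9]
force: [-0.0, -0.4, -0.3]
finger_gap: 0.999
```

```bash
python3 look.py s3 320,170,150,130 "(562,246,38)"
```

```text
4.25 [561.19139527 245.9048173   70.89389518] [-0.01832781 -0.42853961 -0.30833749] 0.9991556683095554 [  4.7  30.3 -42.5  92.9  22.   65.5 -45. ]
(array([-0.1, 32.9,  0.8]), array([ 0.02, -0.25,  0.01]))
```

View pics/s3.png

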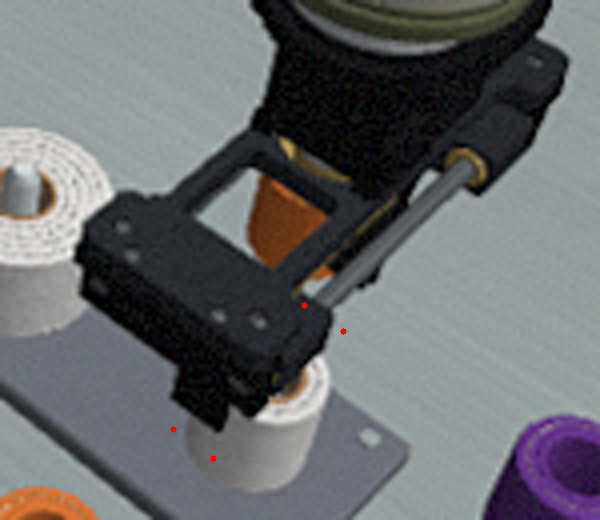

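jog_arm(
  motion=[
    [0, 6, 0, 0, 0, 0, 1],
    [0, 13, 1, 0, 0, 0, 1],
    [0, 20, 1, 0, 0, 0, 1],
    [0, 26, 1, 0, 0, 0, 1],
    [0, 32, 1, 0, 0, 0, 1],
  ],
)

```text
clock: 4.8
tool_pos: [562.3, 245.8, 39.0]
orientation: [-90.0, -0.0, -91.9]
force: [1.1, 0.5, 1.0]
finger_gap: 0.997
```

```bash
python3 look.py s4 320,170,150,130 "(562,246,38)"
```

```text
4.8 [562.28844839 245.77217178  38.98146202] [1.08655486 0.51818573 0.98128889] 0.9973693104568441 [  4.   32.4 -41.5  94.1  23.6  62.6 -46. ]
(array([-0.2,  1. , -0.3]), array([ 0.01, -0.26,  0.01]))
```

View pics/s4.png

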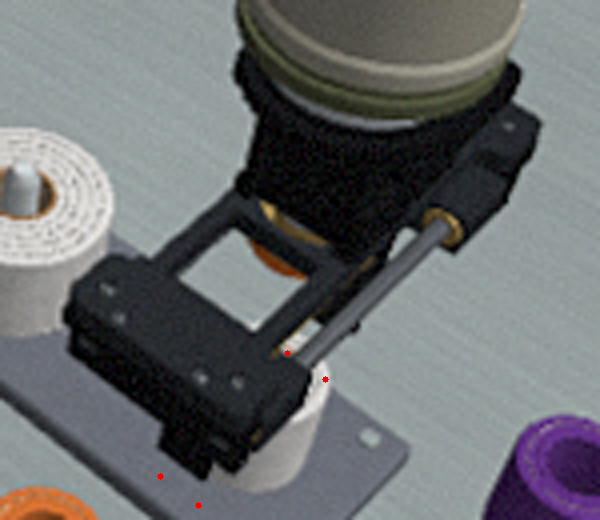

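The picture shows the fingers straddling the roll, near tip about (372,290), with no contact force. I'll close gently.

jog_arm(
  motion=[
    [0, 0, 0, 0, 0, 0, 0.3],
    [0, 0, 0, 0, 0, 0, 0.1],
    [0, 0, 0, 0, 0, 0, -0.1],
    [0, 0, 0, 0, 0, 0, -0.2],
    [0, 0, 0, 0, 0, 0, -0.3],
  ],
  squeeze=15,
)

```text
clock: 5.35
tool_pos: [562.5, 245.9, 39.8]
orientation: [-90.0, 0.0, -91.9]
force: [0.3, -0.3, -0.6]
finger_gap: 0.636
```

jog_arm(
  motion=[
    [0, 0, 0, 0, 0, 0, -0.4],
    [0, 0, 0, 0, 0, 0, -0.5],
    [0, 0, 0, 0, 0, 0, -0.6],
    [0, 0, 0, 0, 0, 0, -0.6],
    [0, 0, 0, 0, 0, 0, -0.6],
  ],
)

```text
clock: 5.85
tool_pos: [562.4, 245.8, 39.7]
orientation: [-90.0, -0.0, -91.9]
force: [-0.0, -0.1, 1.9]
finger_gap: 0.556
```

```bash
python3 look.py s5 320,170,150,130 "(562,246,140)"
```

```text
5.85 [562.44520839 245.84703805  39.74917068] [-0.03680352 -0.11157827  1.86731365] 0.5558320765658307 [  4.   32.4 -41.6  94.1  23.6  62.6 -46. ]
(array([-1.000e-01, -1.003e+02, -4.000e-01]), array([-0.01, -0.27,  0.  ]))
```

View pics/s5.png

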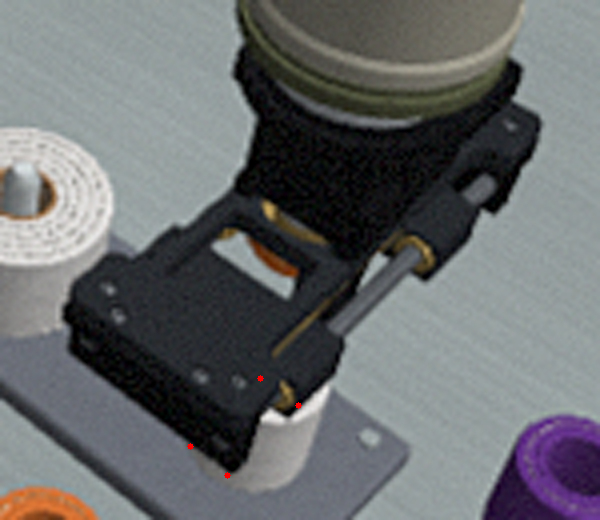

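Stopped at 48 mm, which fits the 50 mm roll. Lifting straight up.

jog_arm(
  motion=[
    [0, -2, 0, 0, 0, 0, -0.6],
    [0, -6, 0, 0, 0, 0, -0.6],
    [0, -12, 0, 0, 0, 0, -0.6],
    [0, -20, 0, 0, 0, 0, -0.6],
    [0, -28, 0, 0, 0, 0, -0.6],
  ],
  squeeze=20,
)

```text
clock: 6.4
tool_pos: [562.5, 245.9, 68.5]
orientation: [-90.0, 0.0, -91.9]
force: [-0.5, 0.0, -0.1]
finger_gap: 0.561
```

jog_arm(
  motion=[
    [0, -10, 0, 0, 0, 0, -0.6],
    [0, -24, 0, 0, 0, 0, -0.6],
    [0, -40, 0, 0, 0, 0, -0.6],
    [0, -55, 0, 0, 0, 0, -0.6],
    [0, -70, 0, 0, 0, 0, -0.6],
  ],
)

```text
clock: 6.9
tool_pos: [562.5, 245.9, 139.4]
orientation: [-90.0, 0.0, -91.9]
force: [-0.2, 0.4, -0.2]
finger_gap: 0.559
```

```bash
python3 look.py s6 290,130,200,180 "(581,-142,140)"
```

```text
6.9 [562.53237044 245.91882083 139.37134   ] [-0.16405631  0.40792556 -0.20868076] 0.5594955518280021 [  5.9  26.6 -44.1  88.9  19.1  72.3 -42.9]
(array([387.1,  -0.7,  31.1]), array([-0.04, -0.26, -0.01]))
```

View pics/s6.png

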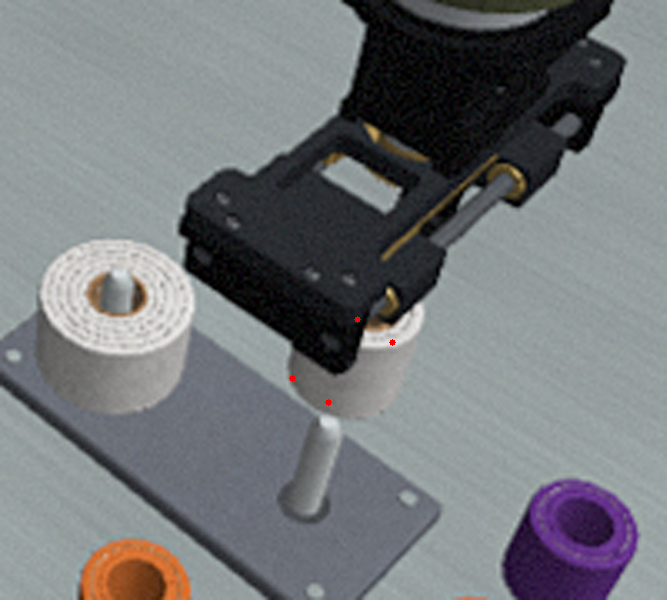

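The thin roll is lifted clear of its post (its bottom edge lies above the tip at about (388,256)), and the full roll is still seated. Carrying it to the tray with some extra height.

jog_arm(
  motion=[
    [2, -10, 0, 0, 0, 0, -0.6],
    [10, -18, 0, 0, 0, 0, -0.6],
    [26, -22, 2, 0, 0, 0, -0.6],
    [50, -24, 4, 0, 0, 0, -0.6],
    [80, -24, 6, 0, 0, 0, -0.6],
  ],
)

```text
clock: 7.45
tool_pos: [565.5, 165.2, 162.0]
orientation: [-90.0, 0.0, -91.8]
force: [0.5, 0.3, -0.3]
finger_gap: 0.56
```

jog_arm(
  motion=[
    [30, 0, 2, 0, 0, 0, -0.6],
    [60, 0, 5, 0, 0, 0, -0.6],
    [90, 0, 7, 0, 0, 0, -0.6],
    [120, 0, 10, 0, 0, 0, -0.6],
    [150, 0, 12, 0, 0, 0, -0.6],
  ],
)

```text
clock: 7.95
tool_pos: [572.5, 13.3, 161.7]
orientation: [-90.0, -0.0, -91.9]
force: [1.1, -0.5, -0.5]
finger_gap: 0.563
```

jog_arm(
  motion=[
    [30, 0, 2, 0, 0, 0, -0.6],
    [60, 0, 5, 0, 0, 0, -0.6],
    [90, 0, 7, 0, 0, 0, -0.6],
    [115, 0, 9, 0, 0, 0, -0.6],
    [135, 0, 11, 0, 0, 0, -0.6],
  ],
)

```text
clock: 8.45
tool_pos: [578.8, -122.6, 161.5]
orientation: [-90.0, -0.0, -92.0]
force: [0.4, 0.8, -0.1]
finger_gap: 0.557
```

```bash
python3 look.py s7 130,60,260,190 "(581,-142,140)"
```

```text
8.45 [ 578.76265238 -122.63388942  161.54151206] [ 0.44513569  0.80971705 -0.09123064] 0.5571582959702013 [ 37.6  20.8 -37.4  91.1  13.1  72.6  -3.9]
(array([19.3, 21.5,  2.9]), array([ 0.04, -0.38,  0.03]))
```

View pics/s7.png

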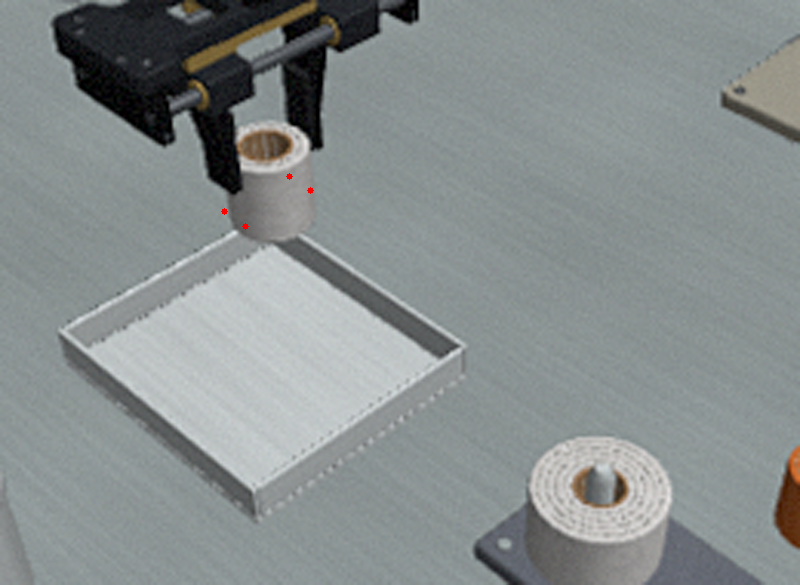

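```bash
python3 - <<'E'
from h import *
import pickle
d=pickle.load(open("c0.pkl","rb"));c=d["scene"];f=800/260
for z in(136,186):
    pp=np.array([(proj(c,(578.8+25*np.cos(a),-122.6+25*np.sin(a),z))-[130,60])*f for a in np.arange(0,6.28,.05)]);print(z,pp.min(0).round(),pp.max(0).round())
E
```

```text
136 [227. 191.] [312. 244.]
186 [217. 120.] [306. 172.]
```

Held roll matches the prediction to about 1–2 mm, so no slip. Descend into the tray centre; floor contact is expected at TCP z ≈ 29.7.

jog_arm(
  motion=[
    [8, 6, 1, 0, 0, 0, -0.6],
    [15, 16, 2, 0, 0, 0, -0.6],
    [19, 30, 3, 0, 0, 0, -0.6],
    [19, 45, 3, 0, 0, 0, -0.6],
    [19, 60, 3, 0, 0, 0, -0.6],
  ],
)

```text
clock: 9.0
tool_pos: [581.5, -138.4, 99.8]
orientation: [-90.1, 0.0, -91.8]
force: [-0.3, 0.5, 0.7]
finger_gap: 0.559
```

jog_arm(
  motion=[
    [0, 14, 0, 0, 0, 0, -0.6],
    [0, 28, 0, 0, 0, 0, -0.6],
    [0, 40, 0, 0, 0, 0, -0.6],
    [0, 50, 0, 0, 0, 0, -0.6],
    [0, 57, 0, 0, 0, 0, -0.6],
  ],
)

```text
clock: 9.5
tool_pos: [581.7, -138.9, 43.7]
orientation: [-90.0, 0.0, -91.9]
force: [0.3, 0.7, -0.9]
finger_gap: 0.564
```

jog_arm(
  motion=[
    [0, 2, 0, 0, 0, 0, -0.6],
    [0, 4, 0, 0, 0, 0, -0.6],
    [0, 6, 0, 0, 0, 0, -0.6],
    [0, 7, 0, 0, 0, 0, -0.6],
    [0, 8, 0, 0, 0, 0, -0.6],
  ],
)

```text
clock: 10.0
tool_pos: [582.0, -139.1, 36.9]
orientation: [-90.0, -0.0, -91.9]
force: [-0.3, -0.3, -0.4]
finger_gap: 0.564
```

```bash
python3 look.py s8 130,90,180,140 "(581,-142,30)"
```

```text
10.0 [ 582.03079558 -139.07949725   36.85839487] [-0.28082366 -0.28818575 -0.43285139] 0.5644161275183 [ 36.5  28.7 -34.6  96.9  18.4  60.   -5.9]
(array([ 3. ,  6.9, -0.9]), array([-0.03, -0.27,  0.01]))
```

View pics/s8.png

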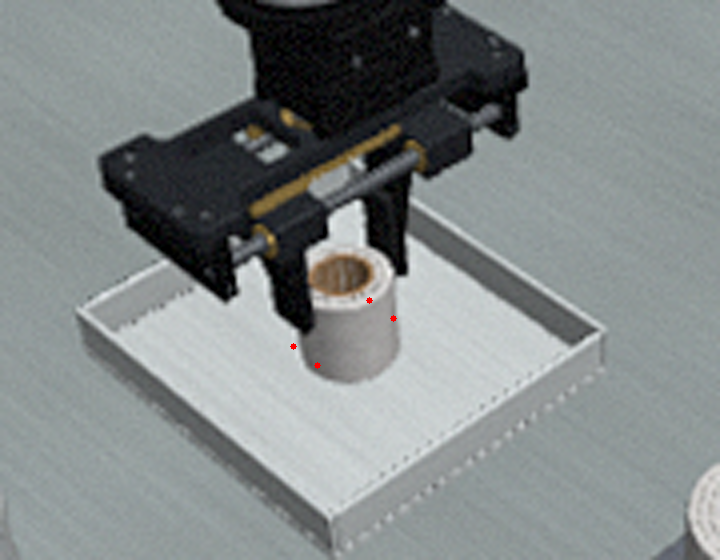

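The roll hangs upright inside the tray, about (217,178), well clear of the walls, bottom about 7 mm above the floor. Lowering slowly to contact.

jog_arm(
  motion=[
    [0, 1, 0, 0, 0, 0, -0.6],
    [0, 2, 0, 0, 0, 0, -0.6],
    [0, 3, 0, 0, 0, 0, -0.6],
    [0, 4, 0, 0, 0, 0, -0.6],
    [0, 5, 0, 0, 0, 0, -0.6],
  ],
)

```text
clock: 10.55
tool_pos: [581.9, -139.0, 31.6]
orientation: [-90.0, -0.0, -91.9]
force: [-0.5, 0.1, -1.0]
finger_gap: 0.561
```

jog_arm(
  motion=[
    [0, 0.4, 0, 0, 0, 0, -0.6],
    [0, 0.8, 0, 0, 0, 0, -0.6],
    [0, 1.2, 0, 0, 0, 0, -0.6],
    [0, 1.5, 0, 0, 0, 0, -0.6],
    [0, 1.5, 0, 0, 0, 0, -0.6],
  ],
)

```text
clock: 11.05
tool_pos: [581.9, -139.0, 30.1]
orientation: [-90.0, -0.0, -91.9]
force: [-0.5, -0.0, -0.1]
finger_gap: 0.559
```

jog_arm(
  motion=[
    [0, 0.3, 0, 0, 0, 0, -0.6],
    [0, 0.6, 0, 0, 0, 0, -0.6],
    [0, 0.8, 0, 0, 0, 0, -0.6],
    [0, 1, 0, 0, 0, 0, -0.6],
    [0, 1, 0, 0, 0, 0, -0.6],
  ],
)

```text
clock: 11.55
tool_pos: [581.9, -139.0, 29.7]
orientation: [-90.0, -0.0, -91.9]
force: [-3.0, 1.0, 6.0]
finger_gap: 0.56
```

Floor contact (6 N at z 29.7, just as predicted). Releasing.

jog_arm(
  motion=[
    [0, -0.5, 0, 0, 0, 0, 0.15],
    [0, -0.5, 0, 0, 0, 0, 0.2],
    [0, -0.5, 0, 0, 0, 0, 0.3],
    [0, -0.5, 0, 0, 0, 0, 0.45],
    [0, -0.5, 0, 0, 0, 0, 0.6],
  ],
)

```text
clock: 12.05
tool_pos: [581.8, -139.0, 29.6]
orientation: [-90.0, -0.0, -91.9]
force: [-0.3, -0.4, -0.2]
finger_gap: 0.735
```

jog_arm(
  motion=[
    [0, 0, 0, 0, 0, 0, 0.7],
    [0, 0, 0, 0, 0, 0, 0.8],
    [0, 0, 0, 0, 0, 0, 0.8],
    [0, 0, 0, 0, 0, 0, 0.8],
    [0, 0, 0, 0, 0, 0, 0.8],
  ],
)

```text
clock: 12.55
tool_pos: [581.9, -139.0, 29.7]
orientation: [-90.0, -0.0, -91.9]
force: [0.2, 0.0, 0.1]
finger_gap: 0.896
```

```bash
python3 look.py s9 130,90,180,140 "(581,-142,30)"
```

```text
12.55 [ 581.86655329 -138.98942105   29.65850312] [0.21854749 0.02679218 0.08617303] 0.8961606581251899 [ 36.4  29.3 -34.4  97.2  18.7  59.4  -6.1]
(array([ 3. , -0.3, -0.8]), array([-0.  , -0.27,  0.  ]))
```

View pics/s9.png

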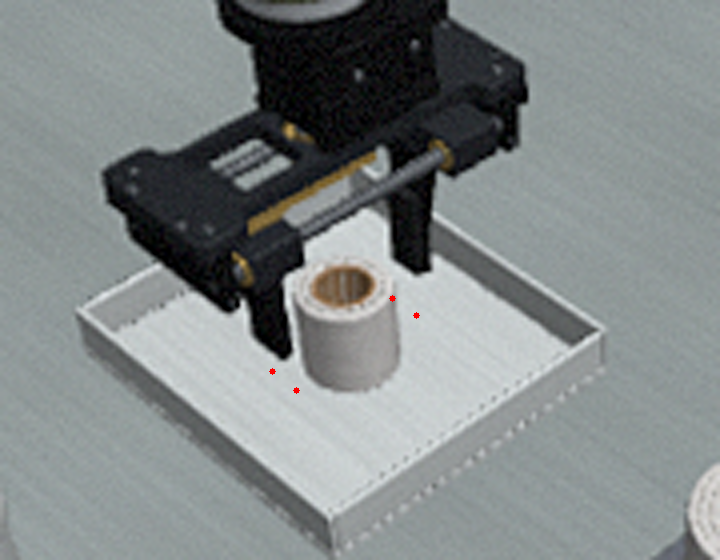

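The roll stands free on the tray floor, about (217,180), with visible gaps to both fingers. Retreating straight up.

jog_arm(
  motion=[
    [0, -5, 0, 0, 0, 0, 0.8],
    [0, -15, 0, 0, 0, 0, 0.8],
    [0, -30, 0, 0, 0, 0, 0.8],
    [0, -50, 0, 0, 0, 0, 0.8],
    [0, -75, 0, 0, 0, 0, 0.8],
  ],
)

```text
clock: 13.1
tool_pos: [581.7, -138.9, 106.2]
orientation: [-90.0, 0.0, -91.9]
force: [-0.2, -0.2, -0.8]
finger_gap: 0.897
```

jog_arm(
  motion=[
    [0, -25, 0, 0, 0, 0, 0.8],
    [0, -50, 0, 0, 0, 0, 0.8],
    [0, -70, 0, 0, 0, 0, 0.8],
    [0, -85, 0, 0, 0, 0, 0.8],
    [0, -90, 0, 0, 0, 0, 0.8],
  ],
)

```text
clock: 13.6
tool_pos: [582.6, -139.0, 197.1]
orientation: [-89.8, -0.0, -91.9]
force: [-0.0, 0.1, -0.3]
finger_gap: 0.902
```

jog_arm(
  motion=[
    [0, 0, 0, 0, 0, 0, 0.8],
    [0, 0, 0, 0, 0, 0, 0.8],
    [0, 0, 0, 0, 0, 0, 0.8],
    [0, 0, 0, 0, 0, 0, 0.8],
    [0, 0, 0, 0, 0, 0, 0.8],
  ],
)

```text
clock: 14.1
tool_pos: [581.7, -138.9, 194.2]
orientation: [-90.0, 0.0, -91.9]
force: [0.1, 0.3, -0.2]
finger_gap: 0.903
```

```bash
python3 look.py s10 0,0,560,420 "(581,-142,30)"
```

```text
14.1 [ 581.67258981 -138.94054433  194.16292064] [ 0.11757324  0.27815539 -0.23928638] 0.9025303629850685 [ 38.7  20.2 -37.3  87.7  12.4  76.3  -1.6]
(array([  3.1, 164.2,  -0.5]), array([ 0.04, -0.26, -0.01]))
```

View pics/s10.png

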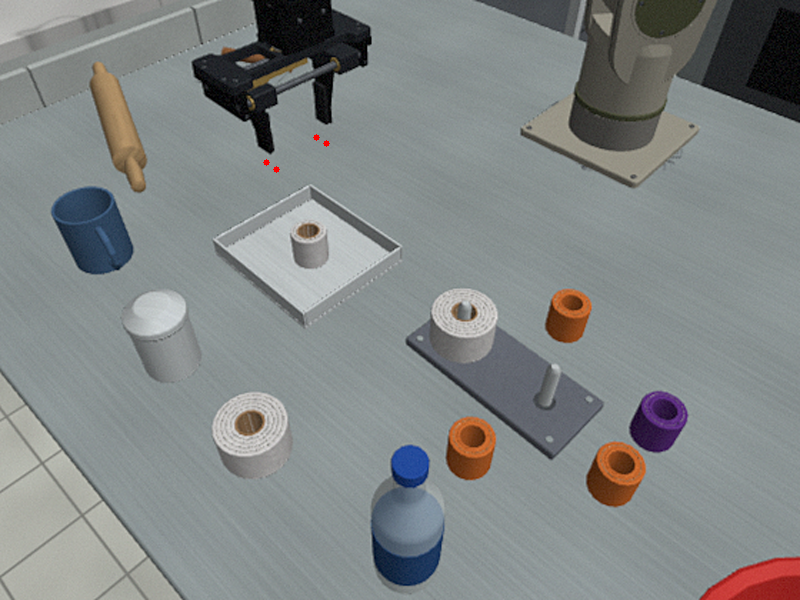

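The thin roll stands upright in the tray (picture (310,243)). The full roll is on its post at (463,325), everything else is where it was, and the gripper is clear. Handing in.

```bash
python3 -c "
from bench import r
print(r.close_job())"
```

```text
the job is handed in; nothing more can be done
None
```

I lifted the thin white roll straight up off its post, carried it over the full roll and set it down standing on end, near the middle of the tray. I handed the job in at about 14 s of the 42 s allowed.

**Last checks:**
- The final picture shows the thin roll upright in the tray and the full roll still seated on its post. Nothing else had moved, and the gripper was about 165 mm above its release height.
- At set-down the largest reading was about 6 N. It came at a TCP height of 29.7 mm, where I expected the roll to meet the tray floor.

**Checks that disagreed:**
- In the scene camera the fingertips looked about 17 mm higher than the stated tool geometry predicted. The held roll itself matched its predicted position to about 1–2 mm, so I went ahead.
- The two cameras disagreed by about 5–10 mm on the tray's position. That was harmless, given the room inside the tray.
- The gripper read 48–49 mm when closed on the 50 mm roll.

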